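# Prop the trim guard and set the knob

## Task

Take the aluminium prop block out of its holder, swing up the console's clear guard by its yellow bar, and stand the block upright on the console's deck, close up against the hinge block, so that the guard comes to rest on it nearly upright and stays open. Then, with the block let go, turn the black knob clockwise until its white pointer points at the green dot, and leave it so with the guard resting on the block. Do not knock the block over, and leave the vial rack, the bottle, the beaker and the jar where they are.

Things in the scene. Friction and masses are not known exactly. Their poses are not given: they have to be found in the camera images.
- console: White console, fixed, 200 x 200 mm, flat deck 30 mm above the bench. Origin: centre of its underside. A grey hinge block runs along its rear: own x 70 to 100 mm, full width, top 80 mm above the bench, its upright front face (own x = 70) rising 50 mm from the deck. The rest of the deck is free but for the knob.
- guard (a joint): Angle of the clear flip guard: 0 shut (level, over the knob), 1.57 upright, stop at 1.95 (leaning back). A weak spring (0.04 N m) and a strong damper (0.8 N m s/rad) shut it slowly: let go at 1.9 it sinks to upright in about 8 s, then shuts over some 15 s more. Opening at 0.5 rad/s takes about 3 N at the bar.
- guard_bar (a point): Centre of the guard's yellow round pull bar: diameter 12 mm, 80 mm clear length between its two arms, parallel to the hinge, 185 mm from it, with a 29 mm gap to the plate. Pinched from above with the fingers either side, it turns between them as the guard swings; the fingers can keep pointing down.
- guard_hinge (a point): Middle of the hinge line, at console own (70, 0, 80) mm, along the console's own y. The guard is a clear plate with a yellow edge, reaching 150 mm from the hinge, 130 mm wide (own y -65 to 65), 4 mm thick, 80 g; its underside plane passes through the hinge line.
- knob (a joint): Angle of the black knob, growing clockwise seen from above, range 0 to 3.0 rad. At 0 the white pointer line on its top points along the console's own -x; at 1.57 along own +y. The green dot is at 1.75. It stays where it is left (friction 0.04 N m).
- knob_grip (a point): Point on the knob's axis at the height to grip, 67 mm above the bench, at console own (-53, -15) mm. The knob has a bar grip 42 mm long (along the pointer), 14 mm wide, its top 74 mm above the bench; under it a disc of 44 mm diameter, up to 44 mm above the bench.
- mark (a point): Green dot, 11 mm across, on the console's deck 42 mm from the knob's axis.
- prop: Loose aluminium L-shaped prop block, about 0.5 kg: a foot 100 (x) x 30 (y) x 14 mm high and, at its rear (+x) end, a column 36 (own x 14 to 50) x 30 (y) mm, 80 mm high in all; orange labels on top. Origin: centre of the foot's underside. It is to stand on its foot, with the column's rear face against the hinge block and own x like the console's.
- prop_top (a point): Centre of the top of the prop's column, at its own (32, 0, 80) mm. With the column against the hinge block the guard rests on its top rear edge at about 1.57 rad; each mm of gap lowers that by 0.03 rad. Set it before the guard sinks onto it: the damper resists quick pushing. No finger fits between column and guard there: hold the column by its y faces (30 mm apart).
- holder: Fixed grey holder, 112 x 60 mm, in which the prop starts upright, axes and origin like the prop's, floor 6 mm above the bench. Cheeks 3.5 mm beside the foot (34 mm high) and blue ones beside the column (own x 14 to 50, 96 mm high, 49 mm apart outside): there the column can be taken only by its x faces (36 mm apart). Lift it 100 mm to clear.
- vial_rack: Black rack of blue-capped vials, loose bystander, 110 (x) x 70 (y) x 47 mm high, 0.5 kg. Origin: centre of its underside.
- bottle: Amber bottle with a blue cap, loose bystander, 66 mm diameter, 150 mm high. Origin: centre of its underside.
- jar: Small clear jar with a blue lid, loose bystander, 54 mm diameter, 65 mm high. Origin: centre of its underside.
- beaker: White beaker, loose bystander, 70 mm diameter at the rim, 85 mm high. Origin: centre of its underside.

How it is judged (in metres and radians):
On the way, in this order (a step that is already met when the one before it is completed fails the run):
1. the guard has been swung open, past 1.3 rad (value of joint guard above 1.3 rad), for 0.1 s.
2. the prop block stands upright on the deck by the hinge block, let go, with the guard open past 1.3 rad (z of prop in the frame of console between 0.026 and 0.034 m and angle between prop's own z axis and vertical below 0.08 rad and value of joint guard above 1.3 rad and contact force between the fingers and prop below 0.1 N and x of prop_top in the frame of console between 0.035 and 0.075 m and y of prop_top in the frame of console between -0.085 and 0.085 m), for 0.2 s.
3. the knob's pointer has then been turned to the green dot (within 0.15 rad), the guard still open (value of joint knob between 1.6 and 1.9 rad and value of joint guard above 1.3 rad), for 0.2 s.
At the end, for the whole second after the job is handed in: The knob reads 1.75 within 0.15 rad; the prop block stands upright (within 0.08 rad) on the deck, let go, the top of its column between 35 and 75 mm in the console's own x and within 85 mm of its middle in own y; the guard rests on the block (more than 0.2 N), still, at more than 1.3 rad (all of step 3 and z of prop in the frame of console between 0.026 and 0.034 m and angle between prop's own z axis and vertical below 0.08 rad and contact force between the fingers and prop below 0.1 N and x of prop_top in the frame of console between 0.035 and 0.075 m and y of prop_top in the frame of console between -0.085 and 0.085 m and contact force between prop and guard above 0.2 N and linear speed of prop below 0.02 m/s and velocity of joint guard between -0.02 and 0.02 rad/s); the robot touches nothing.
It fails at once if the prop block is tipped over (more than 0.8 rad) (angle between prop's own z axis and vertical above 0.8 rad).
It fails at once if the vial rack is pushed more than 30 mm or tipped (distance of vial_rack from where it was at the start of the episode above 0.03 m or angle between vial_rack's own z axis and vertical above 0.3 rad).
It fails at once if the bottle is pushed more than 30 mm or tipped (distance of bottle from where it was at the start of the episode above 0.03 m or angle between bottle's own z axis and vertical above 0.3 rad).
It fails at once if the beaker is pushed more than 30 mm or tipped (distance of beaker from where it was at the start of the episode above 0.03 m or angle between beaker's own z axis and vertical above 0.3 rad).
It fails at once if the jar is pushed more than 30 mm or tipped (distance of jar from where it was at the start of the episode above 0.03 m or angle between jar's own z axis and vertical above 0.3 rad).
It also fails if it takes over 72 s, if anything falls off the work surface, if the arm or the gripper's body presses on something with over 40 N, if the wrist force passes 120 N, or if a joint passes its speed limit or range.

## Robot

A 6-joint arm with a two-finger parallel gripper is mounted at the origin on the work surface. World frame = base frame: x ahead of the robot, y to its left, z up, the work surface at z = 0. Lengths are in mm, angles in rad, forces in N, time in s.
With the tool pointing down it reaches from about 300 to 775 mm from the base axis. Payload 14.6 kg.
Tool frame: the origin (TCP) lies midway between the tips of the shut fingers; the grasp point (between the pads) lies 19 mm behind it; x points along the fingers, z is the direction in which the jaws open and shut, and the axes are right-handed (so a half turn about x gives the same grasp; the last joint's range is limited). The gripper opens to 94 mm and grips with 3 to 60 N. Pads are 16 mm wide; open, the fingers measure 119 mm over their backs; the gripper's body (75 mm by 177 mm) begins 78 mm behind the grasp point.
Start: joints at [-1.178, 0.3, 1.521, -0, 1.321, -0.067], TCP at [244.065, -492.871, 205.446] pointing down, gripper open.
Joint ranges: [-3.03, 3.03], [-0.79, 2.21], [0.23, 2.52], [-1.04, 4.18], [0, 3.07], [-2.55, 2.55]. Speed limits (rad/s): [2.22, 2.22, 2.57, 3.14, 3.14, 3.14].

## Interface

Orientations are given as a unit quaternion [x, y, z, w].
In Python, from station import readout, optics, ctrl gives the robot as it stands. The module is installed in compiled form; this text tells all that it offers.
- The arm moves only by the tool servo_tool, never from a script. Its argument "motion" is a list that holds one entry, the list of rows, each a list of 5 numbers: the closure, from -1 (fully open) to 1 (shut), so that 0 is half open, then the shift along the world's x, y, z in m, then the turn about the world's z in degrees. A call has 1 to 12 rows; each row shifts and turns the commanded pose from where the row before left it; what a row does not reach is not made up. A row lasts 1/8 s, in which the tool goes at most 62.5 mm and 10.7 degrees, less where a joint would pass 70% of its speed; a pose out of reach is approached as far as the arm can. A call is refused whole if a number of a shift passes 0.0625 or a number of a turn 10.7, either way. A call with a gripper value outside its range is refused whole. The fingers move at their own pace and stop on an object; "squeeze" is the grip in N (left out, the last holds). Time passes only in rows, so rows that do not move let the fingers close. It gives the time, the measured TCP pose, the force and the opening at its end, in the units of the state.
- readout.state(): the state, without advancing time (a new reading comes with each control period).
- optics.camera(name): name is "scene" or "top" or "wrist"; returns (picture, depth): 420x560x3 uint8, red, green, blue; 420x560 float32, mm along the optical axis (not along the pixel's ray), 0 where there is no reading.
- optics.camera_params(name): a dict with "intrinsics" (3x3 intrinsics, pixels), "T" (4x4, takes a point from camera to world coordinates). Camera axes: x right, y up, looking along -z (the intrinsics and any distortion apply to the point x, -y, -z); pixel columns grow to the right and rows downward; lengths in mm; the calibration is good to about 2 mm. The wrist camera is an equidistant fisheye: a pixel r from the principal point sees the ray r / f radians off the axis. A picture is of the moment at which its call begins: read the wrist's pose just before it. camera_params takes no time and is no camera call; for the wrist camera it gives the pose at the moment of the call.
- ctrl.hand_in(): hands the job in, once; it reports no verdict.
The state is a dict: "t": time; "qpos": joint angles; "dq": joint speeds; "effort": joint torques, N m; "ee_pos": TCP position; "ee_rot": TCP orientation; "wrist_force": force on the tool from outside, world axes, zero at the start; "wrist_torque": the same for the moment, N m; "width": finger opening in mm.
Only numpy, scipy, OpenCV 4.12 (cv2) and the standard library are available. Lean on these libraries where they do the work, as an engineer would, in place of code of your own. Each camera call takes 0.05 s, during which the arm holds its last target. There are 200 camera calls.

## Working session

There is one attempt and no reset: what is moved stays moved. The work goes in short steps, Python scripts to look and compute and a tool call to move; the robot and the scene stay as the last step left them, time stands still between calls to the robot, and variables do not carry over. Pictures are saved under pics/ and viewed, about 8 in all and at most 12, crops included, and the job is handed in when it is done.

Besides the shell and the picture viewer there is one more tool, called after "Emit:" in YAML: its name, and indented under it one key for each argument. servo_tool: Moves the arm, as the interface text tells. Its arguments: {"type":"object","properties":{"motion":{"type":"array"},"squeeze":{"type":"number"}},"required":["motion"]}

```bash
mkdir -p pics
cat > h.py <<'E'
import numpy as np, cv2
from station import readout, optics, ctrl
def snap(name, fn):
    p=optics.camera_params(name); im,d=optics.camera(name)
    cv2.imwrite('pics/'+fn+'.png', im[:,:,::-1]); np.savez('pics/'+fn+'.npz',im=im,d=d,K=p['intrinsics'],T=p['T'])
def load(fn): return np.load('pics/'+fn+'.npz')
def cloud(z):
    K,T,d=z['K'],z['T'],z['d']; v,u=np.mgrid[:d.shape[0],:d.shape[1]]
    P=np.stack([(u-K[0,2])/K[0,0]*d,-(v-K[1,2])/K[1,1]*d,-d],-1)
    return P@T[:3,:3].T+T[:3,3]
def atz(z,u,v,h):
    K,T=z['K'],z['T']; r=T[:3,:3]@np.array([(u-K[0,2])/K[0,0],-(v-K[1,2])/K[1,1],-1]); o=T[:3,3]
    return o+r*(h-o[2])/r[2]
E
python3 - <<'E'
from h import *
snap('top','top0'); snap('scene','sc0')
s=readout.state(); print(s)
for n in('top','scene'): print(optics.camera_params(n))
E
```

```text
{'t': 0.1, 'qpos': array([-1.17760439e+00,  3.00374007e-01,  1.52151570e+00,  7.76999111e-06,
        1.32072731e+00, -6.66211310e-02]), 'dq': array([-0.00106327, -0.00289188, -0.00042508, -0.00047809,  0.00060356,
        0.00137922]), 'effort': array([ 3.67747216e-04, -5.32645082e+01, -3.53284049e+01,  7.08567468e-02,
        2.35141878e-02, -3.51619030e-05]), 'ee_pos': array([ 243.97544345, -492.65664428,  204.96725534]), 'ee_rot': array([ 0.37311434,  0.60107943, -0.3726879 ,  0.60049391]), 'wrist_force': array([ 0.35025924, -0.46007245, -0.22709518]), 'wrist_torque': array([-0.00806328, -0.05966909,  0.00246042]), 'width': 93.82803601434411}
{'intrinsics': array([[476.48687974,   0.        , 278.72099833],
       [  0.        , 476.48687974, 209.97665654],
       [  0.        ,   0.        ,   1.        ]]), 'T': array([[-2.45175660e-02,  9.98136777e-01, -5.58736407e-02,
         5.01263147e+02],
       [-9.99397353e-01, -2.30980522e-02,  2.59115961e-02,
         1.58287358e+01],
       [ 2.45727447e-02,  5.64752578e-02,  9.98101561e-01,
         1.20580228e+03],
       [ 0.00000000e+00,  0.00000000e+00,  0.00000000e+00,
         1.00000000e+00]])}
{'intrinsics': array([[385.11024749,   0.        , 277.73466026],
       [  0.        , 385.11024749, 207.38386732],
       [  0.        ,   0.        ,   1.        ]]), 'T': array([[ 8.59143316e-01, -4.16144794e-01,  2.97819194e-01,
         7.65160525e+02],
       [ 5.11734976e-01,  6.98972732e-01, -4.99564245e-01,
        -3.64994307e+02],
       [-2.76436083e-04,  5.81601780e-01,  8.13473597e-01,
         6.53416602e+02],
       [ 0.00000000e+00,  0.00000000e+00,  0.00000000e+00,
         1.00000000e+00]])}
```

View pics/top0.png

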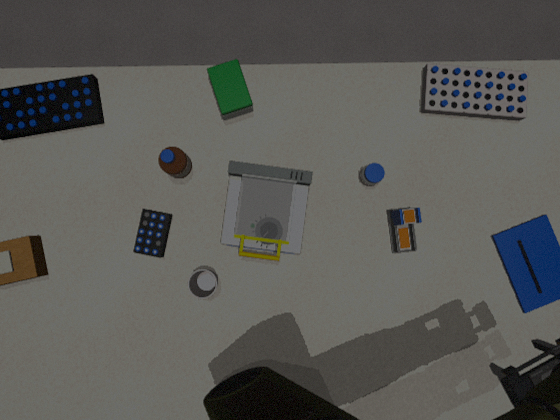

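View pics/sc0.png

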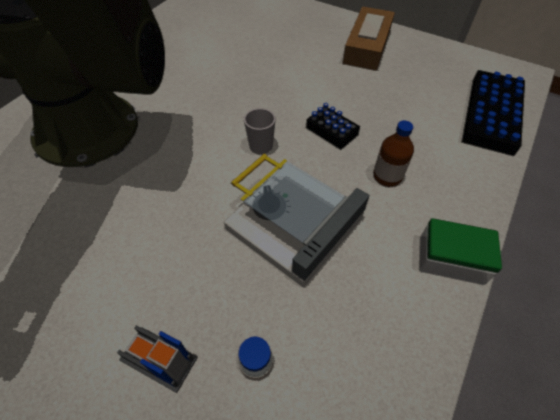

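The top view shows the console around (265,210), with the bar at (260,256), the holder and prop at (403,228), and the jar at (372,174). I'll enlarge that area next.

Run:
```python
from h import *
z=load('top0'); im=z['im'][:,:,::-1]
a=cv2.resize(im[150:280,215:325],None,fx=4.2,fy=4.2,interpolation=cv2.INTER_CUBIC)
b=cv2.resize(im[190:265,375:435],None,fx=5.5,fy=5.5,interpolation=cv2.INTER_CUBIC)
c=np.zeros((560,800,3),np.uint8); c[:a.shape[0],:a.shape[1]]=a; c[:b.shape[0],465:465+b.shape[1]]=b
cv2.imwrite('pics/crop0.png',cv2.convertScaleAbs(c,alpha=1.4))
P=cloud(z)
for n,(u,v) in dict(labelcol=(408,215),labelfoot=(404,238),hinge=(270,173),deck=(232,220),bar=(260,257),plate=(262,200),jar=(372,173)).items(): print(n,P[v,u].round(1))
```

```text
labelcol [ 544.9 -318.9   87.2]
labelfoot [ 490.2 -326.4   20.8]
hinge [652.9   5.2  78.8]
deck [545.  101.   30.1]
bar [454.8  33.3  86. ]
plate [588.7  25.6  81.9]
jar [ 649.8 -242.2   63.2]
```

View pics/crop0.png

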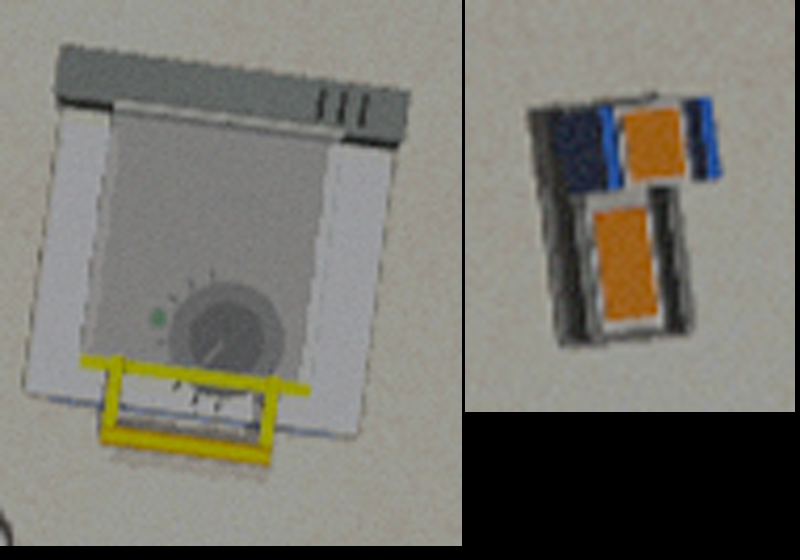

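Run:
```python
from h import *
z=load('top0')
f=lambda u,v,h: atz(z,215+u/4.2,150+v/4.2,h)
R=f(62,45,80),f(410,92,80); F=f(25,393,30),f(357,435,30)
B=f(100,437,80),f(270,458,80)
print('rear',R,'front',F,'bar',B)
for a,b in (R,F,B): print(np.linalg.norm(a-b),np.degrees(np.arctan2(-(a-b)[0],(a-b)[1])))
th=np.arctan2(-(R[0]-R[1])[0],(R[0]-R[1])[1])
print('knob',f(228,335,70),'dot',f(157,318,30))
P=cloud(z); 
im=z['im'].astype(int); o=(im[...,0]>120)&(im[...,2]<60)&(im[...,1]>50)&(im[...,1]<140)
o[:, :385]=0;o[:,430:]=0
for nm,h0,h1 in(('col',70,100),('foot',10,35)):
    m=o&(P[...,2]>h0)&(P[...,2]<h1); vv,uu=np.nonzero(m)
    r=cv2.minAreaRect(np.c_[uu,vv].astype(np.float32)); zz=np.median(P[m][:,2]); print(nm,m.sum(),r,zz,atz(z,*r[0],86 if nm=='col' else 20))
# 3D box of console: fit hinge top
m=(P[...,2]>74)&(P[...,2]<86)&(P[...,0]>620)&(P[...,0]<700)&(abs(P[...,1])<140)
r=cv2.minAreaRect(P[m][:,:2].astype(np.float32)); print('hinge rect',r)
for nm,(u,v,h) in dict(jar=(373,173,65),bottle=(168,156,150),beaker=(206,278,85),rack=(153,233,47)).items(): print(nm,atz(z,u,v,h))
```

```text
rear (array([684.13113032, 100.01438942,  80.        ]), array([653.22745398, -96.37897605,  80.        ])) front (array([487.77718014, 129.16961294,  30.        ]), array([458.38904663, -64.45650944,  30.        ])) bar (array([462.75205371,  82.94380938,  80.        ]), array([448.61320418, -11.89026668,  80.        ]))
198.80993740517357 -8.942508147118069
195.84365617004718 -8.630354679602446
95.88226660247618 -8.479788917151708
knob [518.18594147   9.97044828  70.        ] dot [529.75275411  51.17080948  30.        ]
col 0 ((0.0, 0.0), (0.0, 0.0), 0.0) nan [1079.62011577  637.76771673   86.        ]
foot 0 ((0.0, 0.0), (0.0, 0.0), 0.0) nan [1113.70788345  674.42416356   20.        ]
hinge rect ((642.2993774414062, 7.959175109863281), (199.30982971191406, 61.624671936035156), 82.17960357666016)
jar [ 649.48578122 -244.26056709   65.        ]
bottle [686.12670373 231.45461318 150.        ]
beaker [409.28443607 160.00612245  85.        ]
rack [517.49936198 290.65116826  47.        ]
  return _methods._mean(a, axis=axis, dtype=dtype,
  ret = ret.dtype.type(ret / rcount)
```

Run:
```python
from h import *
z=load('top0')
g=lambda u,v,h: atz(z,375+(u-465)/5.5,190+v/5.5,h)
c=g(654,144,86); f=g(626,264,20); print('col',c,'foot',f,'dist',np.linalg.norm((c-f)[:2]),np.degrees(np.arctan2(*(c-f)[[1,0]])))
for n,a,b,h in (('foot L edge',(600,322),(592,208),20),('foot R',(660,318),(650,206),20),('col L',(628,180),(622,110),86),('col R',(686,178),(682,106),86),('holder L',(560,345),(530,108),34)):
    p,q=g(*a,h),g(*b,h); print(n,np.degrees(np.arctan2(*(q-p)[[1,0]])),np.linalg.norm(q-p))
```

```text
col [ 542.06971208 -322.36321598   86.        ] foot [ 490.19177843 -327.28398954   20.        ] dist 52.11078595470694 5.4184607759905195
foot L edge 1.824171773045416 51.82093173666137
foot R 2.8524457969507555 51.0065192917569
col L 2.671057581497072 30.23948067123661
col R 0.8659519080278166 31.07153403812038
holder L 5.112448120562567 107.1064497757258
```

Emit:
servo_tool:
  motion:
    - [[-1, 0.04, 0.0, 0.02, 10], [-1, 0.045, 0.02, 0.02, 10], [-1, 0.045, 0.03, 0, 10], [-1, 0.045, 0.03, 0, 10], [-1, 0.045, 0.03, 0, 10], [-1, 0.04, 0.03, 0, 10], [-1, 0.037, 0.03, 0, 8.5], [-1, 0, 0, 0, 0], [-1, 0, 0, 0, 0]]
  squeeze: 45

```text
t: 1.23
ee_pos: [540.7, -323.1, 245.1]
ee_rot: [-0.029, 0.707, 0.03, 0.706]
wrist_force: [0.1, -1.2, 0.4]
width: 94.1
```

Run:
```python
from h import *
snap('wrist','w0'); s=readout.state(); print(s['t'],s['ee_pos'],s['wrist_force']); z=load('w0'); print(z['K'],z['T'])
from scipy.spatial.transform import Rotation as R
print(R.from_quat(s['ee_rot']).as_matrix())
```

```text
1.275 [ 540.37258624 -323.53120877  245.26422386] [-0.67516742 -0.38264896  0.13251718]
[[325.1922621    0.         282.92608362]
 [  0.         325.1922621  206.37733275]
 [  0.           0.           1.        ]] [[ 9.96512579e-01 -8.12589191e-02 -1.89649367e-02  5.34982507e+02]
 [ 8.34423598e-02  9.69800224e-01  2.29183109e-01 -2.57636514e+02]
 [-2.30971888e-04 -2.29966330e-01  9.73198558e-01  4.24560605e+02]
 [ 0.00000000e+00  0.00000000e+00  0.00000000e+00  1.00000000e+00]]
[[-4.64623013e-04 -8.24915831e-02  9.96591653e-01]
 [ 1.05304144e-04  9.96591751e-01  8.24916403e-02]
 [-9.99999887e-01  1.43272745e-04 -4.54352757e-04]]
```

View pics/w0.png

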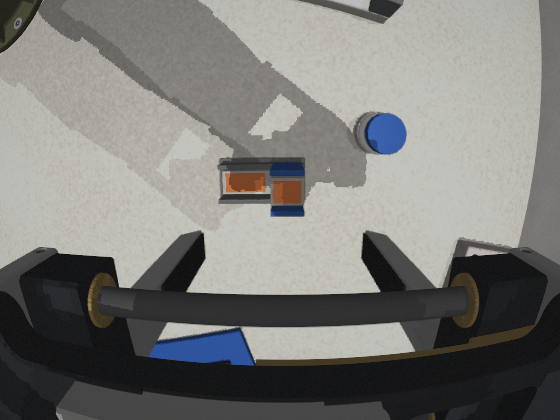

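The wrist view shows the column label at about (287,193), the foot label at (246,182), and the holder ends at (220,181) and (304,187).

```bash
cat >> h.py <<'E'
def wz(z,u,v,h):
    K,T=z['K'],z['T']; x=u-K[0,2];y=v-K[1,2]; r=np.hypot(x,y); th=r/K[0,0]
    d=T[:3,:3]@np.array([np.sin(th)*x/r,-np.sin(th)*y/r,-np.cos(th)]); o=T[:3,3]; return o+d*(h-o[2])/d[2]
E
python3 - <<'E'
from h import *
z=load('w0'); im=z['im'].astype(int)
o=((im[...,0]-im[...,2])>60); o[:150]=0;o[215:]=0;o[:,:215]=0;o[:,310:]=0
n,l,st,ce=cv2.connectedComponentsWithStats(o.astype(np.uint8))
for s,c in zip(st[1:],ce[1:]):
    if s[4]>100: print(s,c)
    if s[4]>100:
        h=86 if c[0]>268 else 20; print(wz(z,*c,h),[wz(z,a,b,h).round(1)[:2] for a,b in((s[0],c[1]),(s[0]+s[2],c[1]))])
print('jar',wz(z,385,133,65))
E
```

```text
[226 173  40  19 721] [245.28848821 182.28710125]
[ 492.83979023 -325.69685734   20.        ] [array([ 468.1, -327.6]), array([ 519. , -323.6])]
[273 181  28  22 612] [286.58823529 191.52941176]
[ 544.09692543 -320.93925232   86.        ] [array([ 529.8, -322.1]), array([ 559.3, -319.6])]
jar [ 650.07382013 -247.55578799   65.        ]
```

Emit:
servo_tool:
  motion:
    - [[-1, 0.0025, 0.0015, -0.05, 0], [-1, 0, 0, -0.05, 0], [-1, 0, 0, -0.05, 0], [-1, 0, 0, -0.047, 0], [-1, 0, 0, 0, 0], [1, 0, 0, 0, 0], [1, 0, 0, 0, 0], [1, 0, 0, 0, 0], [1, 0, 0, 0, 0], [1, 0, 0, 0, 0], [1, 0, 0, 0, 0], [1, 0, 0, 0, 0]]
  squeeze: 45

```text
t: 2.78
ee_pos: [543.7, -321.4, 48.5]
ee_rot: [-0.03, 0.706, 0.03, 0.707]
wrist_force: [1.2, -0.1, -0.3]
width: 35.6
```

Emit:
servo_tool:
  motion:
    - [[1, 0, 0, 0.015, 0], [1, 0, 0, 0.025, 0], [1, 0, 0, 0.03, 0], [1, 0, 0, 0.03, 0], [1, 0, 0, 0.015, 0], [1, 0, 0.02, 0, 0], [1, 0.003, 0.03, 0, -3], [1, 0.003, 0.035, 0, -4], [1, 0.003, 0.035, 0, -4], [1, 0.003, 0.035, 0, -2.7], [1, 0.004, 0.033, 0, 0], [1, 0, 0, 0, 0]]

```text
t: 4.28
ee_pos: [559.1, -130.5, 162.4]
ee_rot: [0.054, 0.706, -0.053, 0.704]
wrist_force: [0.4, -0.8, -4.1]
width: 36.2
```

Emit:
servo_tool:
  motion:
    - [[1, 0, 0, -0.03, 0], [1, 0, 0, -0.03, 0], [1, 0, 0, -0.03, 0], [1, 0, 0, -0.02, 0], [1, 0, 0, -0.006, 0], [1, 0, 0, -0.003, 0], [1, 0, 0, -0.002, 0], [1, 0, 0, 0, 0]]

```text
t: 5.28
ee_pos: [559.7, -133.4, 42.9]
ee_rot: [0.055, 0.705, -0.055, 0.705]
wrist_force: [0.7, 0.3, -3.0]
width: 36.1
```

Emit:
servo_tool:
  motion:
    - [[1, 0, 0, -0.001, 0], [1, 0, 0, 0, 0], [-1, 0, 0, 0, 0], [-1, 0, 0, 0, 0], [-1, 0, 0, 0, 0], [-1, 0, 0, 0, 0], [-1, 0, 0, 0.05, 0], [-1, 0, 0, 0.06, 0], [-1, 0, 0, 0.05, 0]]

```text
t: 6.4
ee_pos: [559.6, -133.4, 203.8]
ee_rot: [0.055, 0.705, -0.055, 0.705]
wrist_force: [0.4, -0.2, -0.3]
width: 94.0
```

Emit:
servo_tool:
  motion:
    - [[-1, -0.03, 0.05, 0, 0], [0.4, -0.04, 0.06, 0, 0], [0.4, -0.033, 0.058, 0, 0], [0.4, 0, 0, 0, 0], [0.4, 0, 0, 0, 0]]

```text
t: 7.02
ee_pos: [464.4, 22.7, 201.7]
ee_rot: [0.054, 0.705, -0.054, 0.705]
wrist_force: [0.8, -0.3, 0.5]
width: 57.4
```

Run:
```python
from h import *
snap('wrist','w1'); snap('top','top1'); s=readout.state(); print(s['t'],s['ee_pos'],s['width'],s['wrist_force'])
a=load('w1')['im'][:,:,::-1]; b=load('top1')['im'][:,:,::-1]
b=cv2.resize(b[140:280,210:340],None,fx=2,fy=2,interpolation=cv2.INTER_CUBIC)
c=np.zeros((420,800,3),np.uint8); c[:,:540]=a[:,10:550]; c[:280,540:]=b; cv2.imwrite('pics/c1.png',c)
```

```text
7.125 [464.48304755  22.10772465 201.34551513] 49.54380605155342 [-0.05368443 -0.2242993  -0.08691302]
```

View pics/c1.png

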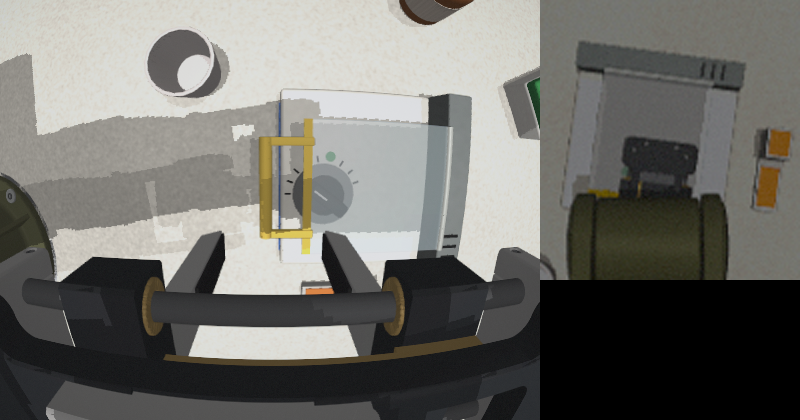

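The prop stands upright on the bench, and the bar runs from about (275,137) to (275,236) in the full wrist frame.

Run:
```python
from h import *
z=load('w1'); P=[wz(z,275,137,82),wz(z,275,236,82)]; print(P,(P[0]+P[1])/2)
y=P[0]-P[1]; print(np.degrees(np.arctan2(-y[0],y[1])),np.linalg.norm(y))
print('hinge front edge z80', wz(z,439,95,80),wz(z,428,258,80), 'knob',wz(z,332,195,70))
t=load('top1'); im=t['im'].astype(int); o=((im[...,0]-im[...,2])>70)&(im[...,1]<130); o[:200]=0;o[250:]=0;o[:,:312]=0;o[:,345:]=0
n,l,st,ce=cv2.connectedComponentsWithStats(o.astype(np.uint8))
for s,c in zip(st[1:],ce[1:]):
    if s[4]>30: print(s,c,atz(t,*c,80 if c[1]<223 else 14))
```

```text
[array([466.45717169,  83.21589436,  82.        ]), array([451.52144661, -10.20760215,  82.        ])] [458.98930915  36.50414611  82.        ]
-9.08308043733993 94.60985986199023
hinge front edge z80 [633.53391629 105.49619129  80.        ] [608.81543553 -62.94536193  80.        ] knob [512.65201413  18.90466484  70.        ]
[325 205  10  13 108] [329.51851852 211.11111111] [ 558.80004327 -133.8846647    80.        ]
[319 224  11  20 165] [323.52121212 233.16363636] [ 507.22699879 -125.90820606   14.        ]
```

Emit:
servo_tool:
  motion:
    - [[0.42, -0.006, 0.0144, -0.04, 0], [0.42, 0, 0, 0, 0], [0.42, 0, 0, 0, 0], [0.42, 0, 0, -0.02, 0]]
  squeeze: 25

```text
t: 7.62
ee_pos: [459.7, 36.7, 143.6]
ee_rot: [0.055, 0.703, -0.055, 0.707]
wrist_force: [-0.1, 0.5, 0.2]
width: 27.4
```

Emit:
servo_tool:
  motion:
    - [[0.42, -0.0005, 0, -0.03, 0], [0.42, 0, 0, -0.03, 0], [0.42, 0, 0, -0.02, 0], [1, 0, 0, 0, 0], [1, 0, 0, 0, 0], [1, 0, 0, 0, 0]]

```text
t: 8.38
ee_pos: [459.4, 36.9, 63.3]
ee_rot: [0.055, 0.703, -0.055, 0.707]
wrist_force: [5.0, -3.4, -0.7]
width: 11.3
```

Emit:
servo_tool:
  motion:
    - [[1, 0.0009, -0.0001, 0.0185, 0], [1, 0.0027, -0.0004, 0.0183, 0], [1, 0.0045, -0.0007, 0.0179, 0], [1, 0.0063, -0.001, 0.0174, 0], [1, 0.008, -0.0013, 0.0167, 0], [1, 0.0096, -0.0015, 0.0158, 0], [1, 0.0111, -0.0017, 0.0147, 0], [1, 0.0124, -0.002, 0.0135, 0], [1, 0.0137, -0.0022, 0.0122, 0]]
  squeeze: 35

```text
t: 9.5
ee_pos: [528.4, 25.8, 205.3]
ee_rot: [0.055, 0.704, -0.055, 0.706]
wrist_force: [28.9, -2.3, -42.6]
width: 11.0
```

Emit:
servo_tool:
  motion:
    - [[1, 0.0025, -0.0004, -0.003, 0]]

```text
t: 9.62
ee_pos: [529.8, 25.7, 205.5]
ee_rot: [0.055, 0.705, -0.055, 0.705]
wrist_force: [-21.5, 1.5, 27.1]
width: 11.0
```

Emit:
servo_tool:
  motion:
    - [[1, 0.0125, -0.002, 0.0108, 0], [1, 0.0158, -0.0025, 0.0092, 0], [1, 0.0167, -0.0026, 0.0075, 0], [1, 0.0173, -0.0027, 0.0058, 0]]

```text
t: 10.12
ee_pos: [591.3, 16.1, 239.2]
ee_rot: [0.055, 0.705, -0.055, 0.705]
wrist_force: [-7.6, -0.8, 5.2]
width: 10.8
```

Emit:
servo_tool:
  motion:
    - [[1, 0.0178, -0.0028, 0.004, 0], [1, 0.0181, -0.0029, 0.0022, 0], [1, 0.0183, -0.0029, 0.0004, 0], [1, 0.0182, -0.0029, -0.0015, 0], [1, 0.018, -0.0028, -0.0033, 0], [1, 0.0176, -0.0028, -0.0051, 0]]

```text
t: 10.88
ee_pos: [699.6, -1.0, 235.5]
ee_rot: [0.055, 0.705, -0.055, 0.705]
wrist_force: [-4.4, -0.5, 4.6]
width: 11.1
```

Emit:
servo_tool:
  motion:
    - [[0.3, 0, 0, 0, 0], [0.3, 0, 0, 0.005, 0], [0.3, 0, 0, 0.045, 0], [0.0, -0.01, -0.01, 0, 10], [0.0, -0.018, -0.016, 0, 10], [0.0, -0.02, -0.018, 0, 10], [0.0, -0.02, -0.018, 0, 10], [0.0, -0.02, -0.018, 0, 10], [0.0, -0.02, -0.018, 0, 10], [0.0, -0.02, -0.018, 0, 10], [0.0, -0.02, -0.016, -0.02, 10], [0.0, 0, 0, -0.03, 10]]

```text
t: 12.38
ee_pos: [550.6, -133.7, 235.1]
ee_rot: [-0.462, 0.535, 0.46, 0.537]
wrist_force: [-0.4, 0.3, -0.0]
width: 46.9
```

Run:
```python
from h import *
from scipy.spatial.transform import Rotation as R
snap('wrist','w2'); s=readout.state(); print(s['t'],s['ee_pos'],s['width'],s['wrist_force'])
m=R.from_quat(s['ee_rot']).as_matrix(); print('jaw',np.degrees(np.arctan2(m[1,2],m[0,2])))
```

```text
12.425 [ 549.65698029 -132.88615952  230.34859543] 47.1194318037956 [-0.08845616  0.15865545 -4.32271081]
jaw 81.92773151561741
```

View pics/w2.png

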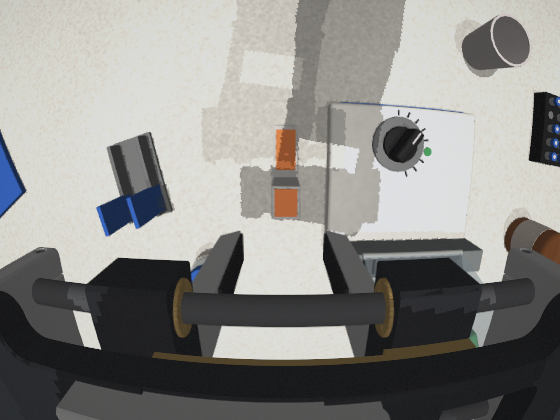

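The guard is open and clear of the console. In this wrist view the column label is at (286,202), the foot label at (287,149), the knob at about (400,145) and the dot at (427,152).

Run:
```python
from h import *
z=load('w2')
for n,a in dict(col=(286,202,80),foot=(287,148,14),knobtop=(402,143,74),ptr0=(404,146,74),ptr1=(419,132,74),dot=(427.5,151.5,30),cfr=(330,103,30),cfl=(474,114,30)).items(): print(n,wz(z,*a).round(1))
```

```text
col [ 559.4 -132.5   80. ]
foot [ 507.2 -122.9   14. ]
knobtop [514.2   2.1  74. ]
ptr0 [517.8   4.1  74. ]
ptr1 [504.2  24.   74. ]
dot [532.3  52.5  30. ]
cfr [460.3 -65.   30. ]
cfl [489.3 129.3  30. ]
```

Emit:
servo_tool:
  motion:
    - [[0.0, 0.0016, 0.001, -0.05, -0.9], [0.0, 0, 0, -0.05, 0], [0.0, 0, 0, -0.05, 0], [0.0, 0, 0, -0.039, 0], [1, 0, 0, 0, 0], [1, 0, 0, 0, 0], [1, 0, 0, 0, 0], [1, 0, 0, 0.01, 0], [1, 0, 0, 0.03, 0], [1, 0, 0, 0.03, 0], [1, 0, 0, 0.02, 0]]
  squeeze: 50

```text
t: 13.8
ee_pos: [553.3, -131.9, 136.8]
ee_rot: [-0.456, 0.54, 0.455, 0.541]
wrist_force: [-0.6, -0.1, -4.4]
width: 29.8
```

Emit:
servo_tool:
  motion:
    - [[1, 0.01, 0.015, 0, 0], [1, 0.012, 0.025, 0, 0], [1, 0.012, 0.035, 0, 0], [1, 0.012, 0.035, 0, 0], [1, 0.012, 0.035, 0, 0], [1, 0.005, 0.025, 0, 0], [1, 0, 0.0074, 0, 0], [1, 0, 0, -0.01, 0], [1, 0, 0, -0.025, 0], [1, 0, 0, -0.01, 0]]

```text
t: 15.05
ee_pos: [615.1, 44.7, 87.4]
ee_rot: [-0.455, 0.542, 0.456, 0.54]
wrist_force: [0.2, 0.1, -3.9]
width: 29.5
```

Run:
```python
from h import *
from scipy.spatial.transform import Rotation as R
snap('wrist','w3'); snap('scene','sc3'); s=readout.state(); print(s['t'],s['ee_pos'],s['width'],s['wrist_force'])
m=R.from_quat(s['ee_rot']).as_matrix(); print('jaw',np.degrees(np.arctan2(m[1,2],m[0,2])))
a=cv2.imread('pics/w3.png')[60:360,120:560]; b=cv2.imread('pics/sc3.png')[60:310,190:400]
c=np.zeros((600,800,3),np.uint8); c[:300,:440]=a; b=cv2.resize(b,None,fx=1.7,fy=1.7); c[:b.shape[0],443:443+b.shape[1]]=b[:,:357]; cv2.imwrite('pics/c3.png',c[:430])
```

```text
15.15 [615.43791589  44.90966124  88.11666801] 29.557940363019092 [ 0.01596335 -0.86624507 -3.70079198]
jaw 80.1972876678344
```

View pics/c3.png

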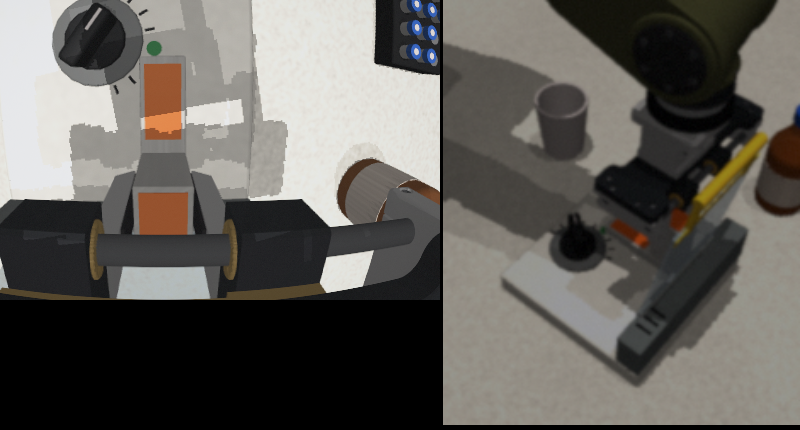

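Emit:
servo_tool:
  motion:
    - [[1, 0, 0, -0.008, 0.9], [1, 0, 0, -0.005, 0], [1, 0, 0, -0.002, 0], [1, 0, 0, 0, 0]]

```text
t: 15.65
ee_pos: [616.7, 45.6, 76.8]
ee_rot: [-0.46, 0.536, 0.459, 0.538]
wrist_force: [-6.7, -0.7, 13.2]
width: 29.9
```

Emit:
servo_tool:
  motion:
    - [[1, 0.001, 0, 0.003, 0], [1, 0.002, -0.0003, 0, 0], [1, 0.002, -0.0003, 0, 0]]

```text
t: 16.02
ee_pos: [621.2, 44.9, 77.1]
ee_rot: [-0.46, 0.537, 0.46, 0.537]
wrist_force: [1.1, -0.4, -3.8]
width: 29.3
```

Emit:
servo_tool:
  motion:
    - [[1, 0.002, -0.0003, 0, 0], [1, 0.001, -0.0002, 0, 0], [1, 0, 0, 0, 0]]

```text
t: 16.4
ee_pos: [623.8, 44.5, 77.2]
ee_rot: [-0.46, 0.537, 0.46, 0.537]
wrist_force: [-2.6, 0.1, -3.7]
width: 30.0
```

Emit:
servo_tool:
  motion:
    - [[1, 0.001, -0.0002, 0, 0], [1, 0, 0, 0, 0]]

```text
t: 16.65
ee_pos: [623.9, 44.5, 77.2]
ee_rot: [-0.459, 0.538, 0.461, 0.536]
wrist_force: [-11.1, 1.4, 0.8]
width: 29.7
```

Emit:
servo_tool:
  motion:
    - [[1, -0.0005, 0, -0.0015, 0], [0.1, 0, 0, 0, 0], [0.1, 0, 0, 0, 0], [0.1, 0, 0, 0.005, 0], [0.1, -0.01, 0.0015, 0.01, 0], [0.1, -0.02, 0.003, 0.02, 0], [0.1, -0.02, 0.003, 0.04, 0], [0.1, -0.02, 0.003, 0.05, 0], [0.1, -0.02, 0, 0.03, 0], [0.1, 0, 0, 0, 0]]
  squeeze: 20

```text
t: 17.9
ee_pos: [534.4, 55.0, 234.0]
ee_rot: [-0.461, 0.536, 0.459, 0.539]
wrist_force: [0.6, 0.2, -0.5]
width: 42.5
```

Run:
```python
from h import *
from scipy.spatial.transform import Rotation as R
snap('wrist','w4'); snap('scene','sc4'); s=readout.state(); print(s['t'],s['ee_pos'],s['width'],s['wrist_force'])
m=R.from_quat(s['ee_rot']).as_matrix(); print('jaw',np.degrees(np.arctan2(m[1,2],m[0,2])))
a=cv2.imread('pics/w4.png')[0:360,120:560]; b=cv2.imread('pics/sc4.png')[60:310,190:400]
c=np.zeros((430,800,3),np.uint8); c[:360,:440]=a; b=cv2.resize(b,None,fx=1.7,fy=1.7); c[:b.shape[0],443:443+b.shape[1]]=b[:,:357]; cv2.imwrite('pics/c4.png',c)
```

```text
18.0 [534.38775381  54.76738148 230.6675076 ] 42.64634851520793 [ 0.08070858 -0.1237583   0.41529574]
jaw 81.14662114974173
```

View pics/c4.png

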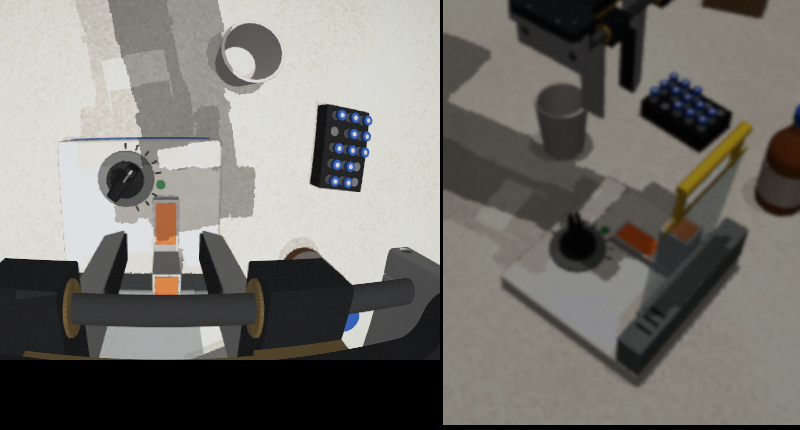

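The prop stands against the hinge block with the guard near upright. The knob is at about (246,180) in the full frame, with its bar running from (233,195) to (256,167).

Run:
```python
from h import *
z=load('w4')
for n,a in dict(e0=(233,195,74),e1=(256,167,74),p0=(247,180,74),p1=(254,170,74),dot=(280,184,30),disc=(247,178.5,44),cfr=(180,141,30),cfl=(341,138.5,30)).items(): print(n,wz(z,*a).round(1))
e0,e1,p0,p1=[wz(z,*a,74) for a in((233,195),(256,167),(247,180),(254,170))]
for a,b in((e0,e1),(p0,p1)): d=b-a; print(np.degrees(np.arctan2(d[1],d[0])),np.linalg.norm(d),(a+b)/2)
a=cv2.resize(z['im'][150:215,200:300,::-1],None,fx=8,fy=8,interpolation=cv2.INTER_CUBIC); cv2.imwrite('pics/k4.png',a)
```

```text
e0 [528.3   1.2  74. ]
e1 [502.6  30.8  74. ]
p0 [514.7  19.   74. ]
p1 [505.4  28.2  74. ]
dot [531.7  51.4  30. ]
disc [517.1  15.3  44. ]
cfr [459.9 -60.   30. ]
cfl [488.4 131.1  30. ]
131.0128482330368 39.21797923084528 [515.42855422  16.02328622  74.        ]
135.53446738275042 13.075168887003288 [510.02638166  23.62435331  74.        ]
```

View pics/k4.png

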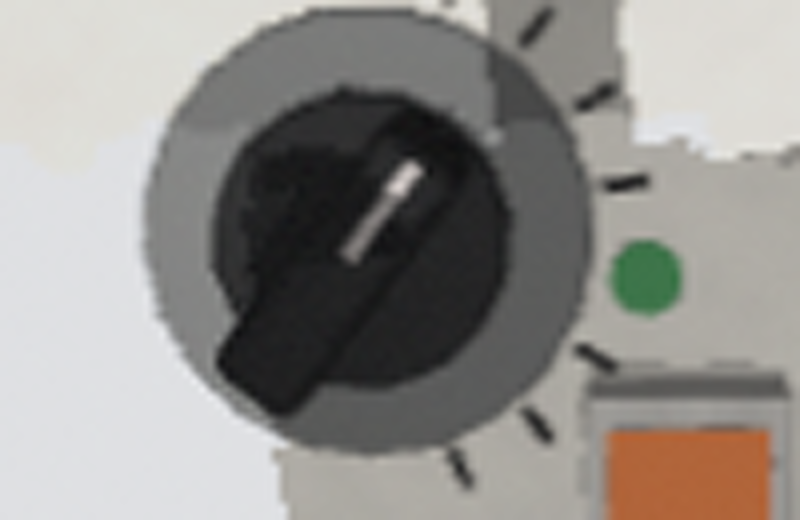

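Emit:
servo_tool:
  motion:
    - [[0.3, -0.0047, -0.0113, 0, -10], [0.3, -0.0047, -0.0113, -0.03, -10], [0.3, -0.0047, -0.0113, -0.04, -10], [0.3, -0.0036, -0.0094, -0.03, -7], [0.3, 0, 0, -0.03, 0], [0.3, 0, 0, 0, 0]]
  squeeze: 25

```text
t: 18.75
ee_pos: [515.4, 11.4, 98.1]
ee_rot: [-0.265, 0.657, 0.267, 0.653]
wrist_force: [-0.3, 0.5, 0.4]
width: 32.9
```

Emit:
servo_tool:
  motion:
    - [[0.3, 0.001, 0, -0.025, 0], [0.3, 0, 0, -0.022, 0], [0.3, 0, 0, 0, 0], [1, 0, 0, 0, 0], [1, 0, 0, 0, 0], [1, 0, 0, 0, 0]]

```text
t: 19.5
ee_pos: [518.9, 11.8, 55.1]
ee_rot: [-0.266, 0.654, 0.266, 0.656]
wrist_force: [3.2, 5.2, 0.8]
width: 13.9
```

Emit:
servo_tool:
  motion:
    - [[1, 0, 0, 0, -8], [1, 0, 0, 0, -9], [1, 0, 0, 0, -9], [1, 0, 0, 0, -9], [1, 0, 0, 0, -9], [1, 0, 0, 0, -9], [1, 0, 0, 0, -7], [1, 0, 0, 0, -3], [1, 0, 0, 0, 0], [1, 0, 0, 0, 0]]

```text
t: 20.75
ee_pos: [518.0, 11.7, 55.0]
ee_rot: [0.116, 0.697, -0.116, 0.698]
wrist_force: [-4.1, 2.8, 7.8]
width: 13.8
```

Run:
```python
from h import *
from scipy.spatial.transform import Rotation as R
s=readout.state(); print(s['t'],s['ee_pos'],s['width'],s['wrist_force'],s['wrist_torque'])
m=R.from_quat(s['ee_rot']).as_matrix(); j=np.degrees(np.arctan2(m[1,2],m[0,2])); print('jaw',j,'theta',np.radians(171.2-90-j))
```

```text
20.75 [518.03764679  11.66967477  55.03188479] 13.841037093269945 [-4.07872864  2.75726086  7.7774085 ] [3.97676044e-01 7.55406089e-01 2.59150093e-04]
jaw -18.858228428168204 theta 1.7463455297841255
```

Emit:
servo_tool:
  motion:
    - [[0.3, 0, 0, 0, 0], [0.3, 0, 0, 0, 0], [0.3, 0, 0, 0.02, 0], [0.3, 0, 0, 0.04, 0], [0.3, -0.01, 0, 0.05, 0], [0.3, -0.03, -0.01, 0.05, 0], [0.3, -0.03, -0.01, 0.02, 0], [0.3, 0, 0, 0, 0], [0.3, 0, 0, 0, 0], [0.3, 0, 0, 0, 0]]

```text
t: 22.0
ee_pos: [448.1, -8.4, 233.0]
ee_rot: [0.116, 0.698, -0.116, 0.697]
wrist_force: [0.1, -0.4, -0.9]
width: 32.7
```

Run:
```python
from h import *
snap('wrist','w5'); snap('scene','sc5'); s=readout.state(); print(s['t'],s['ee_pos'],s['width'],s['wrist_force'])
a=cv2.imread('pics/w5.png')[0:250,100:560]; b=cv2.imread('pics/sc5.png')[60:310,190:390]
c=np.zeros((600,800,3),np.uint8); c[:250,:460]=a; b=cv2.resize(b,None,fx=1.7,fy=1.7,interpolation=cv2.INTER_CUBIC); c[:b.shape[0],460:]=b; 
k=cv2.resize(a[60:230,180:400],None,fx=2,fy=2,interpolation=cv2.INTER_CUBIC); c[255:595,:440]=k[:340]; cv2.imwrite('pics/c5.png',c)
```

```text
22.1 [448.04918286  -8.36051379 233.15163962] 32.67282094436465 [-0.06314998 -0.31951584 -0.31190779]
```

View pics/c5.png

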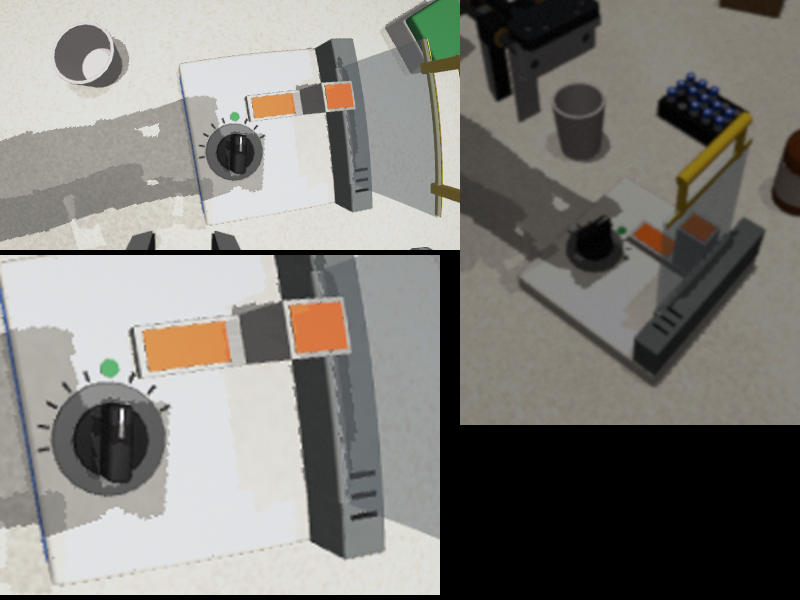

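The block stands and the knob looks right. I'll wait for the guard to finish sinking and check that it has stopped moving.

Emit:
servo_tool:
  motion:
    - [[0.3, 0, 0, 0, 0], [0.3, 0, 0, 0, 0], [0.3, 0, 0, 0, 0], [0.3, 0, 0, 0, 0], [0.3, 0, 0, 0, 0], [0.3, 0, 0, 0, 0], [0.3, 0, 0, 0, 0], [0.3, 0, 0, 0, 0], [0.3, 0, 0, 0, 0], [0.3, 0, 0, 0, 0], [0.3, 0, 0, 0, 0], [0.3, 0, 0, 0, 0]]

```text
t: 23.6
ee_pos: [447.9, -8.5, 233.9]
ee_rot: [0.116, 0.698, -0.116, 0.698]
wrist_force: [-0.0, -0.7, -0.7]
width: 32.8
```

Emit:
servo_tool:
  motion:
    - [[0.3, 0, 0, 0, 0], [0.3, 0, 0, 0, 0], [0.3, 0, 0, 0, 0], [0.3, 0, 0, 0, 0], [0.3, 0, 0, 0, 0], [0.3, 0, 0, 0, 0], [0.3, 0, 0, 0, 0], [0.3, 0, 0, 0, 0], [0.3, 0, 0, 0, 0], [0.3, 0, 0, 0, 0], [0.3, 0, 0, 0, 0], [0.3, 0, 0, 0, 0]]

```text
t: 25.1
ee_pos: [447.9, -8.6, 233.9]
ee_rot: [0.116, 0.698, -0.116, 0.698]
wrist_force: [0.4, 1.0, -0.2]
width: 32.8
```

Run:
```python
from h import *
snap('scene','sc6'); snap('wrist','w6'); print(readout.state()['t'])
def ybar(fn):
    z=load(fn); P=cloud(z); im=z['im'].astype(int)
    m=(im[...,0]-im[...,2]>50)&(abs(im[...,0]-im[...,1])<45)&(z['d']>0)&(P[...,2]>180); p=P[m]; q=np.median(p,0)
    vv,uu=np.nonzero(m); own=(q[:2]-[571.3,17])@np.array([.988,-.154]); return m.sum(),uu.mean(),vv.mean(),q.round(1),own, np.arctan2(q[2]-80,70-own)
for f in('sc4','sc5','sc6'): print(ybar(f))
for f in('w5','w6'):
    z=load(f); a=z['im'].astype(int)[130:185,310:360]; 
    m=a.min(2)>110; m[:, :8]=0
    # white pointer inside black bar: bright px surrounded by dark
    d=cv2.erode((a.max(2)<80).astype(np.uint8),None)
    print(f, wz(z,334.5,119,30))
z=load('w6'); cv2.imwrite('pics/k6.png',cv2.resize(z['im'][105:185,300:390,::-1],None,fx=7,fy=7,interpolation=cv2.INTER_CUBIC))
```

```text
25.2
(np.int64(594), np.float64(345.3400673400673), np.float64(160.3047138047138), array([659.2,  -8.8, 266.6]), np.float64(90.80203722037889), np.float64(1.6818337029973052))
(np.int64(615), np.float64(335.2471544715447), np.float64(156.87967479674796), array([642.8,  -6.9, 267. ]), np.float64(74.30264875042604), np.float64(1.5938021695978237))
(np.int64(611), np.float64(335.16693944353517), np.float64(156.8870703764321), array([642.8,  -6.8, 267.1]), np.float64(74.27974868227322), np.float64(1.5936657966304473))
w5 [531.10730689  48.37356286  30.        ]
w6 [531.41797429  48.11443288  30.        ]
```

View pics/k6.png

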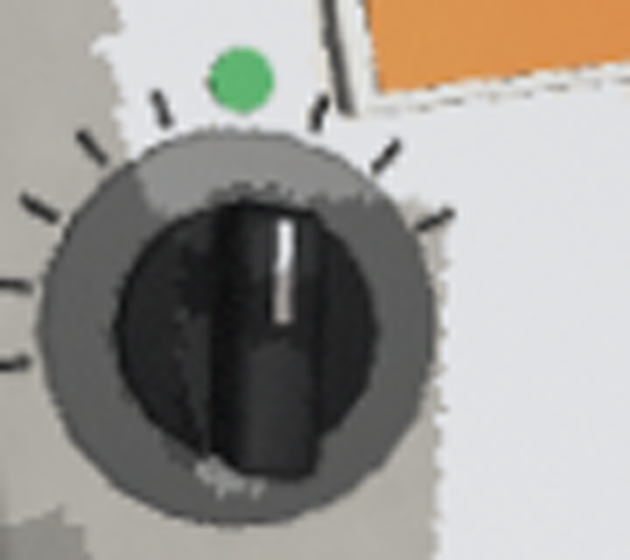

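Run:
```python
from h import *
z=load('w6'); w=lambda u,v,h: wz(z,300+u/7,105+v/7,h)
a,b=w(282,322,74),w(286,222,74); d=b-a; c,e=w(238,327,44),w(241,80,30); f=e-c
p=np.arctan2(d[1],d[0]);q=np.arctan2(f[1],f[0]); print('pointer',np.radians(171.2)-p,'dot dir',np.radians(171.2)-q, np.linalg.norm(d),np.linalg.norm(f[:2]))
ctrl.hand_in()
```

```text
pointer 1.768159240265006 dot dir 1.7990691469161675 15.108857150903232 41.183431259097325
the job is handed in; nothing more can be done
```

I finished the whole sequence and handed the job in at about 25 s, well inside the 72 s limit. `hand_in` gives no verdict, so the results below are from my own checks.

**What I did**
1. I lifted the prop block out of its holder by its x faces and stood it on the bench beside the console.
2. I swung the guard open to about 1.9 rad by its yellow bar.
3. I picked the block up again by its y faces and set it on the deck. I pushed it until it stopped against the hinge block, then let go.
4. I turned the knob clockwise with the gripper, let go and backed the arm clear.

**Last checks**
- **Knob:** the pointer read about 1.77 rad from the last picture and 1.75 rad from the gripper angle (target 1.75).
- **Guard:** it read about 1.59 rad and did not move between 22 s and 25 s, so it is resting on the block. I could not measure the contact force between them.
- **Block:** it looked upright against the hinge block, with the gripper clear of it. I did not measure its final position or tilt separately.
- **Bystanders:** I never moved the arm close to the rack, bottle, beaker or jar. The last views show the rack, bottle and beaker standing; the jar is outside them, and I did not measure any of their positions at the end.

**What disagreed**
- My first arc for opening the guard was about 3 mm off. The wrist force reached about 50 N at mid-swing, below the 120 N limit, and I corrected the path.
- The angle to the green dot measured 1.80 rad in the picture against the stated 1.75, which is within measurement error.

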